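Clock the faceplate wheel and slide it onto the hub studs

TASK

Lift the green glass block off the track and stand it upright on the white tile. Turn the wheel until its red peg points the same way as the hub's yellow pointer, then slide the carriage along the track until the studs have gone through the wheel and it sits flush against the hub. Do not topple the glass, shove the hub stand, or disturb the laser, the brass weight and the clamp.

Things in the scene. Friction and masses are not known exactly. Their poses are not given: they have to be found in the camera images.
- rail: Fixed aluminium track on the bench, 340 x 90 x 8 mm high. Its x axis runs along it towards the hub stand, z up. Origin: on the bench, on its centre line; the plate spans x = -240 to +100 mm. The common axis of wheel and hub is parallel to this x axis, at y = 0, 120 mm above the bench. The hub's face lies at x = +85 mm, its stud tips at +55 mm.
- carriage (a joint): Dark steel carriage that slides along the track (m, grows towards the hub; about 2 N of friction, stays where left). At value q the wheel's mid-plane is at x = -0.110 + q in the track frame. It starts at 0 to 0.03; the wheel is flush on the hub at 0.188. Its hard stop would be at 0.2.
- push_plate (a point): Centre of the back (-x) face of the carriage's blue upright push plate: 60 wide across the track, 10 thick, spanning 10 to 125 mm above the bench (this point is 85 mm up). It stands 107 mm behind the wheel's mid-plane with nothing behind it: push it here towards +x of the track to slide the carriage.
- wheel (a joint): Turn of the upright wheel about the track's +x axis (rad, right-handed). At 0 the red peg points straight up, at +pi/2 to the track's -y. Turns freely any number of times (0.12 N m of friction, stays where left). Four round pegs, 14 mm diameter, stick out radially from its rim every 90 deg, in its mid-plane, from 65 to 100 mm from the axis: one red, three white; push them to turn it.
- wheel_face (a point): Centre of the wheel's front face, towards the hub, 7 mm ahead of its mid-plane. Aluminium disc with grey rim, 130 mm diameter, 16 mm thick. x axis: the track's; z axis: along the red peg. Three through holes 30 mm from the axis: a 20.5 mm one in line with the red peg and two 12.5 mm ones at +-120 deg from it.
- hub (a joint): Turn of the hub about the track's +x axis (rad, same sense as the wheel). At 0 its yellow pointer is straight up. It is stiff (3 N m): leave it as it is. The studs enter the wheel's holes when the wheel's angle equals this one (a whole number of turns apart), within about 2 deg.
- hub_face (a point): Centre of the hub's front face (80 mm diameter steel disc) that looks back to the wheel. Its z axis points along the yellow pointer, that reaches 86 mm from the axis, just behind the face. Three studs stick out 30 mm towards the wheel, 30 mm from the axis, the last 10 mm tapered: an 18 mm brass one in line with the pointer and two 10 mm steel ones at +-120 deg.
- stand: Loose 7 kg dark steel stand that carries the hub: foot 120 along the track x 160 x 30 mm high, column to 155 mm high. Origin: under the middle of its foot, 80 mm beyond the hub's face.
- block_center (a point): Centre of the green glass block, 0.4 kg, that stands upright on the track between wheel and hub: 30 mm (its x, along the track) x 50 mm (its y) x 110 mm high. On the track this point is 63 mm above the bench.
- tile: White tile fixed on the bench, 120 x 120 x 4 mm; origin under its centre, on the bench.
- laser: Bystander: black laser tube (170 long, 38 mm diameter, along its x axis) on a post and aluminium foot (90 x 70 mm), 159 mm high in all; origin under the foot's centre.
- weight: Bystander: brass weight, 60 mm diameter, 75 mm high; origin under its centre.
- clamp: Bystander: aluminium clamp with black thumb knob, 70 x 45 x 59 mm; origin under its centre.
Things that resemble listed ones, but are neither listed nor needed, are in the scene too. What is meant by the stand is not blue or orange, and is the smaller of those in its own colour.

How it is judged:
At the end, for the whole second after the job is handed in: The wheel's face is within 4 mm of the hub's face centre to centre and turned within 0.1 rad of it (studs through the holes); the glass block stands upright (within 0.08 rad) on the tile, its centre within 45 mm of the tile's centre; everything is at rest (distance between wheel_face and hub_face below 0.004 m and angle between the z axis of wheel_face and the z axis of hub_face, either way round below 0.1 rad and horizontal distance between block_center and tile below 0.045 m and angle between block_center's own z axis and vertical below 0.08 rad and height (world z) of block_center between 0.056 and 0.062 m and linear speed of stand below 0.02 m/s); the robot touches nothing.
It fails at once if the glass block is toppled (angle between block_center's own z axis and vertical above 0.6 rad).
It fails at once if the hub stand is shoved more than 10 mm (distance of stand from where it was at the start of the episode above 0.01 m).
It fails at once if the laser, weight or clamp is moved more than 20 mm (distance of any of laser, weight, clamp from where it was at the start of the episode above 0.02 m).
It also fails if it takes over 72 s, if anything falls off the work surface, if the arm or the gripper's body presses on something with over 40 N, if the wrist force passes 120 N, or if a joint passes its speed limit or range.

ROBOT

A 7-joint arm with a two-finger parallel gripper is mounted at the origin on the work surface. World frame = base frame: x ahead of the robot, y to its left, z up, the work surface at z = 0. Lengths are in m, angles in rad, forces in N, time in s.
With the tool pointing down it reaches from about 0.4 to 0.875 m from the base axis. Payload 19.3 kg.
Tool frame: the origin (TCP) lies between the finger pads; the fingertips stand 17 mm ahead of it and the grasp point (between the pads) lies 2 mm behind it (bot.finger_overhang is the distance from the TCP to the fingertips, in m); z points along the fingers, y is the line along which they close (so a half turn about z gives the same grasp; the last joint's range is limited). The gripper opens to 85 mm and grips with 20 to 120 N. Pads are 22 mm wide; open, the fingers measure 114 mm over their backs; the gripper's body (76 mm by 85 mm) begins 54 mm behind the grasp point. The pads swing forward as they close: fully open they stand 13 mm farther back than shut.
Start: joints at [1.11, 0.521, -0.036, 1.599, 0.021, 1.021, -0.113], TCP at [0.238, -0.578, 0.248] pointing down, gripper open.
Joint ranges: [-2.91, 2.91], [-0.3, 2.13], [-1.5, 1.42], [0.17, 2.43], [-1.26, 4.41], [0.16, 1.93], [-2.52, 2.52]. Speed limits (rad/s): [1.89, 1.89, 2.39, 2.39, 3.01, 3.01, 3.01].

INTERFACE

Orientations are given as [roll, pitch, yaw] about the fixed x, y, z axes, in that order (R = Rz(yaw) Ry(pitch) Rx(roll)).
In Python, from workcell import observe, grab_frame, bot gives the robot as it stands.
- The arm moves only by the shell command python3 -m crank 'ROWS' [FORCE]. ROWS is a JSON object of lists of equal length, an entry for each row: "linear": the shift along the world's x, y, z each as a share of 0.25 m, from -1 to 1, a list of three; "delta_rot": the turn, a rotation vector about the world's x, y, z each as a share of 30 degrees, from -1 to 1, a list of three; "fingers": the opening, from -1 (shut) to 1 (fully open). In form: {"linear": [[dx, dy, dz], ...], "delta_rot": [[rx, ry, rz], ...], "fingers": [fingers, ...]}. A call has 1 to 5 rows; each row is the pose to reach, as a shift and turn from the pose commanded when the call began; what a row does not reach only later rows make up. A row lasts 1/10 s, in which the tool goes at most 50 mm and 8.59 degrees, less where a joint would pass 70% of its speed; a pose out of reach is approached as far as the arm can. A call with a number of a shift or a turn outside -1 to 1 is refused whole. A call with a gripper value outside its range is refused whole. The fingers move at their own pace and stop on an object; FORCE is the grip in N (left out, the last holds). Time passes only in rows, so rows that repeat a pose let the fingers close. It gives the time, the measured TCP pose, the force, the opening and the grip force at its end, in the units of the state.
- observe(): the state, without advancing time (a new reading comes with each control period).
- grab_frame(name): name is "scene" or "top" or "wrist"; returns a dict with "image" (400x640x3 uint8, red, green, blue), "mtx" (3x3 intrinsics, pixels), "xyz" and "orientation" of the camera in the world. Camera axes: x right, y down, z forward; pixel columns grow to the right and rows downward; lengths in m; the calibration is good to about 2 mm. A picture is of the moment at which its call begins. There is no depth.
- bot.job_done(): hands the job in; it is judged then, once.
The state is a dict: "clock": time; "qpos": joint angles; "qd": joint speeds; "joint_efforts": joint torques, N m; "position": TCP position; "tool_rot": TCP orientation; "force": force on the tool from outside, world axes, zero at the start; "moment": the same for the moment, N m; "grip_width": finger opening in m; "finger_force": force on a finger pad.
Only numpy, scipy, OpenCV 4.12 (cv2) and the standard library are available. Lean on these libraries where they do the work, as an engineer would, in place of code of your own. Each camera call takes 0.05 s, during which the arm holds its last target. There are 200 camera calls.

## Working session

There is one attempt and no reset: what is moved stays moved. The work goes in short steps, Python scripts to look and compute and a shell command to move; the robot and the scene stay as the last step left them, time stands still between calls to the robot, and variables do not carry over. Pictures are saved under pics/ and viewed, at most 10 in all, crops included, and the job is handed in when it is done.

```bash
mkdir -p pics
cat > h.py <<'E'
import numpy as np,cv2
from workcell import observe,grab_frame,bot
from scipy.spatial.transform import Rotation as R
def cam(n):
    f=grab_frame(n);return f
def rot(f):
    o=np.array(f["orientation"],float)
    return o if o.shape==(3,3) else R.from_euler('xyz',o).as_matrix()
def ray(f,u,v,z):
    d=rot(f)@np.linalg.inv(np.array(f["mtx"]))@np.array([u,v,1.]);c=np.array(f["xyz"])
    return c+d*(z-c[2])/d[2]
def proj(f,P):
    p=np.array(f["mtx"])@rot(f).T@(np.array(P)-np.array(f["xyz"]));return p[:2]/p[2]
E
python3 - <<'E'
from h import *
import pickle
for n in("scene","top"):
    f=cam(n);pickle.dump(f,open(n+'.pkl','wb'));cv2.imwrite(f'pics/{n}0.png',f["image"][:,:,::-1]);print(n,f["xyz"],f["orientation"],np.array(f["mtx"]).tolist())
s=observe();print(s["position"],s["tool_rot"],s["clock"],s["grip_width"])
E
```

```text
scene [ 1.31515753 -0.18458332  0.97985044] [-2.36016819  0.00661347  1.15515388] [[412.61390532725176, 0.0, 318.8030081149373], [0.0, 412.61390532725176, 201.94182822158874], [0.0, 0.0, 1.0]]
top [0.42591932 0.15711633 1.14443955] [-3.04718823 -0.0093163  -1.57433865] [[402.02084171780916, 0.0, 320.55023179434033], [0.0, 402.02084171780916, 199.29932254733626], [0.0, 0.0, 1.0]]
[ 0.23793356 -0.57765191  0.24779174] [-3.14059229e+00  7.61126827e-05  3.90772743e-01] 0.1 0.08566058294227774
```

View pics/scene0.png

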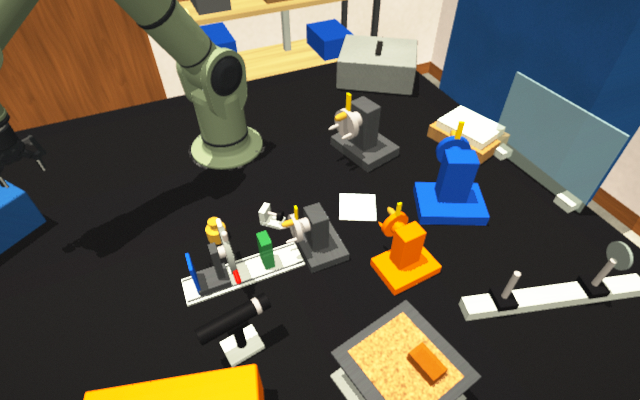

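View pics/top0.png

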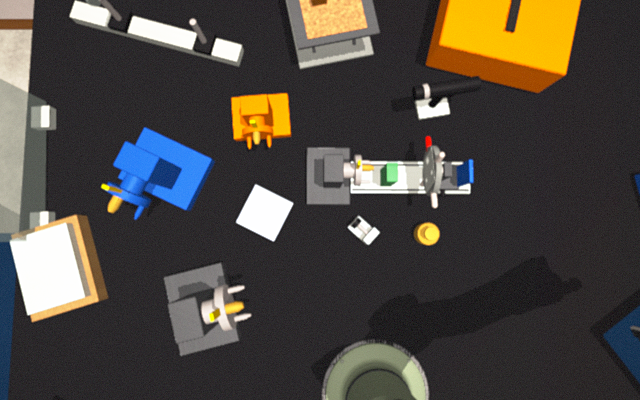

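The candidates for the stand are, in the top view, dark grey at (328,175), a bigger dark grey one at (203,308), blue at (160,170) and orange at (260,118). The one at (328,175) fits: it is the smaller of the two dark grey ones and sits at the track's end. The glass is at (391,174), the tile at (265,212), the laser at (440,95), the brass weight at (427,234) and the clamp at (364,230). I'll confirm this in a crop.

Run:
```python
from h import *
import pickle
s=pickle.load(open('scene.pkl','rb'))["image"];t=pickle.load(open('top.pkl','rb'))["image"]
a=cv2.resize(s[190:310,170:360],None,fx=4,fy=4,interpolation=cv2.INTER_CUBIC)[:, :760]
a=cv2.resize(s[195:305,170:360],(518,300),interpolation=cv2.INTER_CUBIC)
b=cv2.resize(t[125:255,230:490],(600,300),interpolation=cv2.INTER_CUBIC)
c=np.zeros((600,600,3),np.uint8);c[:300,:518]=a;c[300:]=b
cv2.imwrite('pics/crop1.png',c[:,:,::-1])
```

```text
(no output)
```

View pics/crop1.png

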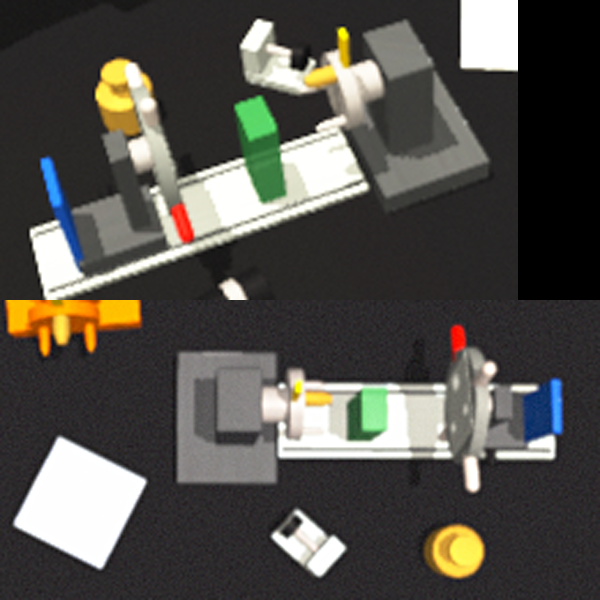

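The crop confirms the stand: the small dark grey one with the hub, at the end of the track. The red peg points towards the camera and somewhat down, and the yellow pointer is roughly up. Next I'll fit the poses.

```bash
cat > fit.py <<'E'
from h import *
import pickle
from scipy.optimize import least_squares
S=pickle.load(open('scene.pkl','rb'));T=pickle.load(open('top.pkl','rb'))
def mask(f,lo,hi,roi):
    hsv=cv2.cvtColor(f["image"],cv2.COLOR_RGB2HSV);m=cv2.inRange(hsv,lo,hi)
    k=np.zeros_like(m);u0,u1,v0,v1=roi;k[v0:v1,u0:u1]=m[v0:v1,u0:u1];return k
def cen(m):
    v,u=np.nonzero(m);return np.array([u.mean(),v.mean()]),len(u)
def hullc(f,P):
    h=cv2.convexHull(np.array([proj(f,p) for p in P],np.float32));M=cv2.moments(h);return np.array([M['m10']/M['m00'],M['m01']/M['m00']]),M['m00']
def W(r,p):
    c,s=np.cos(r[2]),np.sin(r[2]);return np.array([r[0]+c*p[0]-s*p[1],r[1]+s*p[0]+c*p[1],p[2]])
E
python3 - <<'E'
from fit import *
clk=[(T,(-.24,.045),(470.5,161.4)),(T,(-.24,-.045),0)]
# image: top view up=+x world = rail -y ; bottom edge = rail +y
clk=[(T,.1,.045,(350.9,193.5)),(T,-.24,.045,(470.5,193.6)),(T,-.24,-.045,(469.6,161.4)),
 (S,-.24,.045,(181,281.2)),(S,-.24,-.045,(187.2,304.7)),(S,.1,-.045,(305,263.2))]
def res(r):return np.concatenate([proj(f,W(r,(x,y,.008)))-np.array(p) for f,x,y,p in clk])
g=ray(T,410,177,.008)
o=least_squares(res,[g[0],g[1],np.pi/2]);r=o.x;print('rail',r,np.round(o.fun,1))
np.save('rail.npy',r)
# red peg
reds=[cen(mask(f,(0,150,80),(6,255,255),roi)) for f,roi in((T,(415,440,125,160)),(S,(215,250,250,290)))]
print(reds)
def rw(p):
    q,th=p;P=W(r,(-.11+q,-.0825*np.sin(th),.12+.0825*np.cos(th)))
    return np.concatenate([proj(f,P)-c[0] for f,c in zip((T,S),reds)])
o=least_squares(rw,[.015,2]);print('q,th',o.x,o.fun.round(1))
# green block
gr=[cen(mask(f,(45,100,30),(80,255,255),roi)) for f,roi in((T,(370,410,150,195)),(S,(250,285,225,275)))]
def box(p):
    b=[p[0],p[1],r[2]+(p[2] if len(p)>2 else 0)]
    return [W(b,(i*.015,j*.025,.063+k*.055)) for i in(-1,1) for j in(-1,1) for k in(-1,1)]
def rb(p):return np.concatenate([hullc(f,box(p))[0]-c[0] for f,c in zip((T,S),gr)])
b0=W(r,(0,0,0));o=least_squares(rb,b0[:2]);print('block',o.x,o.fun.round(1),[c[1] for c in gr],[hullc(f,box(o.x))[1] for f in(T,S)])
c,s=np.cos(r[2]),np.sin(r[2]);d=o.x-r[:2];print('block in rail',c*d[0]+s*d[1],-s*d[0]+c*d[1])
m=mask(T,(0,0,170),(180,60,255),(230,300,180,245));cn=max(cv2.findContours(m,0,2)[0],key=cv2.contourArea);mr=cv2.minAreaRect(cn);print(mr,ray(T,*mr[0],.004));bx=cv2.boxPoints(mr);P=[ray(T,*p,.004) for p in bx];print([np.degrees(np.arctan2(*(P[i+1]-P[i])[1::-1])) for i in range(2)],[np.linalg.norm(P[i+1]-P[i]) for i in range(2)])
# yellow
for f,roi in((T,(345,380,155,185)),(S,(275,305,200,235))):
    hs=cv2.cvtColor(f["image"],cv2.COLOR_RGB2HSV);m=mask(f,(18,120,60),(35,255,255),roi);v,u=np.nonzero(m)
    print([(a,b,*hs[b,a]) for a,b in zip(u,v)])
E
```

```text
rail [ 0.59599554 -0.03967016  1.57322898] [-0.2 -0.3 -0.7 -1.  -1.1  0.1 -1.  -1.6 -0.8  0.9 -0.6 -0.3]
[(array([427.6969697 , 141.39393939]), 66), (array([236.56338028, 276.35211268]), 71)]
q,th [0.01270185 1.75228161] [ 0.2 -0.1  0.2  0.2]
block [ 0.594104   -0.03555739] [-0.1  0.7  0.7  1.6] [204, 465] [401.75304704811424, 502.56582084926777]
block in rail 0.004117358896755309 0.001881530140482166
((264.10003662109375, 212.30001831054688), (43.37971878051758, 43.37971496582031), 26.56505012512207) [0.49724545 0.30640501 0.004     ]
[np.float64(-25.81441922712498), np.float64(-116.75555185244377)] [np.float64(0.1228013644623212), np.float64(0.12420439207582434)]
[(np.int64(359), np.int64(160), np.uint8(30), np.uint8(150), np.uint8(255)), (np.int64(358), np.int64(161), np.uint8(30), np.uint8(178), np.uint8(252)), (np.int64(359), np.int64(161), np.uint8(30), np.uint8(247), np.uint8(255)), (np.int64(360), np.int64(161), np.uint8(30), np.uint8(140), np.uint8(255)), (np.int64(358), np.int64(162), np.uint8(30), np.uint8(255), np.uint8(252)), (np.int64(359), np.int64(162), np.uint8(30), 
[... 15504 characters left out ...]
 np.uint8(205)), (np.int64(289), np.int64(225), np.uint8(20), np.uint8(193), np.uint8(190)), (np.int64(290), np.int64(225), np.uint8(19), np.uint8(168), np.uint8(175)), (np.int64(291), np.int64(225), np.uint8(18), np.uint8(154), np.uint8(162)), (np.int64(292), np.int64(225), np.uint8(18), np.uint8(127), np.uint8(147)), (np.int64(283), np.int64(226), np.uint8(20), np.uint8(158), np.uint8(206)), (np.int64(284), np.int64(226), np.uint8(20), np.uint8(161), np.uint8(206)), (np.int64(285), np.int64(226), np.uint8(20), np.uint8(164), np.uint8(198)), (np.int64(286), np.int64(226), np.uint8(20), np.uint8(184), np.uint8(186)), (np.int64(287), np.int64(226), np.uint8(19), np.uint8(151), np.uint8(183))]
```

Run:
```python
from fit import *
r=np.load('rail.npy')
gr=[cen(mask(f,(40,90,12),(85,255,255),roi)) for f,roi in((T,(378,402,155,195)),(S,(250,285,225,275)))]
def box(p):
    return [W(p,(i*.015,j*.025,.063+k*.055)) for i in(-1,1) for j in(-1,1) for k in(-1,1)]
for f,i in((T,0),(S,1)):
    def rb(p):return hullc(f,box([*p,r[2]]))[0]-gr[i][0]
    o=least_squares(rb,r[:2]);c,s=np.cos(r[2]),np.sin(r[2]);d=o.x-r[:2];print('block',o.x,gr[i],hullc(f,box([*o.x,r[2]]))[1],'rail',c*d[0]+s*d[1],-s*d[0]+c*d[1])
obs=[(T,.088,.083,(359,162)),(S,.088,.083,(295.2,207)),(T,.07,.03,(367.8,167.5)),(S,.07,.03,(287.5,222.8))]
def rh(p):
    return np.concatenate([proj(f,W(r,(x,p[1]-R_*np.sin(p[0]),.12+R_*np.cos(p[0]))))-np.array(c) for f,x,R_,c in obs])
o=least_squares(rh,[0,0]);print('hub',o.x,o.fun.round(1))
for k in('T','S'):
    f=T if k=='T' else S
    print(k,proj(f,W(r,(.088,0,.12))))
f=cam("wrist");print(f["xyz"],f["orientation"],f["mtx"][0])
```

```text
block [ 0.59541585 -0.03823993] (array([388.90816327, 174.03401361]), 294) 403.95181365823373 rail 0.0014316282344033428 0.0005762155872183663
block [ 0.58781316 -0.03556719] (array([265.12340426, 248.04468085]), 470) 499.56577964825556 rail 0.004122857528481943 0.00817237955165515
hub [ 0.06997193 -0.00155158] [ 3.4  0.3 -2.9  2.  -0.6  0.1 -0.9  0.9]
T [358.79328397 171.0618833 ]
S [292.86428791 227.97459095]
[ 0.30180748 -0.55099535  0.37396321] [ 2.86620095e+00  1.97028564e-03 -1.17946083e+00] [303.02638742   0.         323.18063858]
```

```bash
r='"delta_rot":[[0,0,0.753],[0,0,0.753],[0,0,0.753],[0,0,0.753],[0,0,0.753]],"fingers":[1,1,1,1,1]'
python3 -m crank '{"linear":[[0.48,0.72,0.4],[0.48,0.72,0.4],[0.48,0.72,0.4],[0.48,0.72,0.4],[0.48,0.72,0.4]],"delta_rot":[[0,0,0.753],[0,0,0.753],[0,0,0.753],[0,0,0.753],[0,0,0.753]],"fingers":[1,1,1,1,1]}'
python3 -m crank '{"linear":[[0.48,0.72,0],[0.48,0.72,0],[0.48,0.72,0],[0.48,0.72,0],[0.48,0.72,0]],"delta_rot":[[0,0,0.753],[0,0,0.753],[0,0,0.753],[0,0,0.753],[0,0,0.753]],"fingers":[1,1,1,1,1]}'
python3 -m crank '{"linear":[[0.48,0.72,0],[0.48,0.72,0],[0.48,0.72,0],[0.48,0.72,0],[0.48,0.72,0],[0.48,0.72,0]],"delta_rot":[[0,0,0.753],[0,0,0.753],[0,0,0.753],[0,0,0.753],[0,0,0.753],[0,0,0.753]],"fingers":[1,1,1,1,1,1]}'; true
```

```text
clock: 0.65
position: [0.3594, -0.3956, 0.3495]
tool_rot: [3.141, -0.0, 0.787]
force: [0.3, -1.0, 0.0]
grip_width: 0.0856
finger_force: 0.0
clock: 1.15
position: [0.4802, -0.2132, 0.3483]
tool_rot: [3.141, -0.002, 1.185]
force: [-0.2, -0.7, -0.0]
grip_width: 0.0857
finger_force: 0.0invalid input at $: expected 1 to 5 rows
```

```bash
python3 -m crank '{"linear":[[0.46,0.7,0],[0.46,0.7,0],[0.46,0.7,0],[0.46,0.7,0],[0.46,0.7,0]],"delta_rot":[[0,0,0.74],[0,0,0.74],[0,0,0.74],[0,0,0.74],[0,0,0.74]],"fingers":[1,1,1,1,1]}'
python3 - <<'E'
from h import *
import pickle
f=cam("wrist");pickle.dump(f,open('w1.pkl','wb'));cv2.imwrite('pics/w1.png',f["image"][:,:,::-1]);print(f["xyz"],f["orientation"],f["mtx"])
r=np.load('rail.npy')
E
```

```text
clock: 1.65
position: [0.5947, -0.0371, 0.3477]
tool_rot: [-3.141, -0.003, 1.573]
force: [-0.6, -0.2, -0.6]
grip_width: 0.0849
finger_force: 0.0
[0.59436713 0.03216023 0.47411273] [ 2.86923287e+00 -5.60649220e-04  2.68812224e-03] [[303.02638742   0.         323.18063858]
 [  0.         303.02638742 194.83820691]
 [  0.           0.           1.        ]]
```

View pics/w1.png

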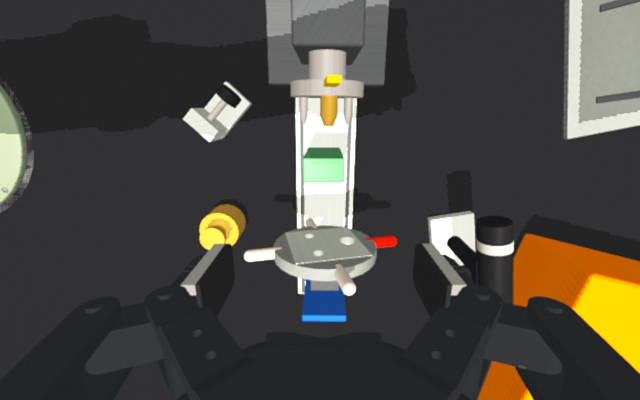

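The wrist view shows the block's top at (323,165), the yellow pointer tip at (334,80), the brass stud at (329,110), the red peg at (383,242), and white pegs at (262,255) and (344,280). The gap between the fingers is clear above the block.

Run:
```python
from fit import *
f=pickle.load(open('w1.pkl','rb'));r=np.load('rail.npy')
im=f["image"]
def c(lo,hi,roi):return cen(mask(f,lo,hi,roi))
red=c((0,150,80),(6,255,255),(360,405,230,255));yel=c((28,150,100),(33,255,255),(318,350,70,90))
br=c((10,120,60),(27,255,255),(315,345,93,130));g=mask(f,(40,60,12),(85,255,255),(290,360,140,190))
print('red',red,'yel',yel,'br',br,'green bbox',cv2.boundingRect(g),cen(g))
# rail edges at rows
for v in(130,140,200):
    row=im[v,270:380].mean(1);print(v,[(i+270,int(a)) for i,a in enumerate(row[:-1]) if abs(row[i+1]-a)>35])
for p in((.088,0,.206),(.07,0,.15),(0,.025,.118),(0,-.025,.118),(-.1,.045,.008),(0,.045,.008),(0,-.045,.008),(-.097,-.0825,.12)): print(p,proj(f,W(r,p)).round(1))
o=least_squares(lambda p:proj(f,W(r,(-.11+p[0],-.0825*np.sin(p[1]),.12+.0825*np.cos(p[1]))))-red[0],[.012,1.7]);print('wheel',o.x)
# hub angle, with axis lateral offset from rail fit
for n,x,R_,pt in(('ptr',.088,.08,yel[0]),('stud',.07,.03,br[0])):
    o=least_squares(lambda p:(proj(f,W(r,(x,-R_*np.sin(p[0]),.12+R_*np.cos(p[0]))))-pt)[0],[.05]);print(n,o.x)
```

```text
red (array([383.94736842, 241.12406015]), 266) yel (array([334.1375,  78.5875]), 80) br (array([328.43707094, 109.25171625]), 437) green bbox (302, 148, 42, 34) (array([326.42427282, 163.12938816]), 997)
130 [(294, 62), (295, 171), (299, 255), (300, 208), (302, 164), (347, 255), (350, 165), (355, 255), (356, 115)]
140 [(294, 50), (295, 124), (299, 255), (300, 217), (302, 164), (347, 198), (350, 184), (354, 255), (355, 161)]
200 [(295, 44), (296, 121), (300, 215), (303, 115), (304, 185), (344, 235), (345, 197), (348, 120), (349, 191), (352, 224), (353, 90)]
(0.088, 0, 0.206) [324.7  90.2]
(0.07, 0, 0.15) [324.4 112. ]
(0, 0.025, 0.118) [303.3 172.6]
(0, -0.025, 0.118) [345.1 172.6]
(-0.1, 0.045, 0.008) [296.3 219.4]
(0, 0.045, 0.008) [294.8 158.5]
(0, -0.045, 0.008) [353.1 158.5]
(-0.097, -0.0825, 0.12) [388.8 247.6]
wheel [0.0131278  1.81206064]
ptr [0.10141689]
stud [0.1390171]
```

```bash
python3 -m crank '{"linear":[[0,0,-0.2],[0,0,-0.4],[0,0,-0.6],[0,0,-0.8],[0,0,-0.97]],"delta_rot":[[0,0,0],[0,0,0],[0,0,0],[0,0,0],[0,0,0]],"fingers":[1,1,1,1,1]}' 50
python3 -m crank '{"linear":[[0,0,0],[0,0,0],[0,0,0],[0,0,0],[0,0,0]],"delta_rot":[[0,0,0],[0,0,0],[0,0,0],[0,0,0],[0,0,0]],"fingers":[1,-1,-1,-1,-1]}' 50
python3 -m crank '{"linear":[[0,0,0],[0,0,0],[0,0,0],[0,0,0],[0,0,0]],"delta_rot":[[0,0,0],[0,0,0],[0,0,0],[0,0,0],[0,0,0]],"fingers":[-1,-1,-1,-1,-1]}' 50
```

```text
clock: 2.2
position: [0.5919, -0.0442, 0.1034]
tool_rot: [-3.14, 0.0, 1.566]
force: [1.3, -0.1, 0.3]
grip_width: 0.0858
finger_force: 0.0
clock: 2.7
position: [0.5943, -0.0432, 0.1084]
tool_rot: [3.138, 0.001, 1.566]
force: [-0.7, -0.2, 9.8]
grip_width: 0.0491
finger_force: 50.5
clock: 3.2
position: [0.5944, -0.0432, 0.1085]
tool_rot: [3.138, 0.001, 1.566]
force: [-1.5, -0.7, 9.5]
grip_width: 0.0493
finger_force: 50.5
```

```bash
python3 -m crank '{"linear":[[0,0,0.08],[0,0,0.24],[0,0,0.44],[0,0,0.64],[0,0,0.84]],"delta_rot":[[0,0,0],[0,0,0],[0,0,0],[0,0,0],[0,0,0]],"fingers":[-1,-1,-1,-1,-1]}' 
python3 -m crank '{"linear":[[0,0,0.12],[0,0,0.12],[-0.05,0.1,0.12],[-0.1,0.24,0.12],[-0.14,0.38,0.12]],"delta_rot":[[0,0,0],[0,0,0],[0,0,0],[0,0,0],[0,0,0]],"fingers":[-1,-1,-1,-1,-1]}' 
python3 -m crank '{"linear":[[-0.08,0.2,0],[-0.13,0.38,0],[-0.18,0.56,0],[-0.25,0.74,0],[-0.25,0.9,0]],"delta_rot":[[0,0,0],[0,0,0],[0,0,0],[0,0,0],[0,0,0]],"fingers":[-1,-1,-1,-1,-1]}'
python3 -c "
from h import *;s=observe();p=s['position'];print(p,(np.array([.497,.306])-p[:2])/.25,(s['qpos']))"
```

```text
clock: 3.7
position: [0.5925, -0.0429, 0.3196]
tool_rot: [3.14, 0.0, 1.567]
force: [2.5, -1.0, -3.2]
grip_width: 0.0489
finger_force: 55.0
clock: 4.2
position: [0.5568, 0.0527, 0.3458]
tool_rot: [-3.141, 0.0, 1.566]
force: [-0.1, 0.4, -4.3]
grip_width: 0.0488
finger_force: 55.0
clock: 4.7
position: [0.493, 0.2792, 0.3463]
tool_rot: [3.141, 0.0, 1.569]
force: [0.7, -0.2, -3.7]
grip_width: 0.0486
finger_force: 55.1
[0.49301881 0.27919814 0.34626537] [0.01592477 0.10720745] [-0.16385978  0.39288247 -0.62810334  1.60643658  0.24215182  1.22134341
 -0.84116864]
```

```bash
python3 -m crank '{"linear":[[0.01,0.08,-0.1],[0.01,0.08,-0.28],[0.01,0.08,-0.46],[0.01,0.08,-0.64],[0.01,0.08,-0.8]],"delta_rot":[[0,0,0],[0,0,0],[0,0,0],[0,0,0],[0,0,0]],"fingers":[-1,-1,-1,-1,-1]}' 
python3 -m crank '{"linear":[[0,0,-0.07],[0,0,-0.11],[0,0,-0.13],[0,0,-0.14],[0,0,-0.14]],"delta_rot":[[0,0,0],[0,0,0],[0,0,0],[0,0,0],[0,0,0]],"fingers":[-1,-1,-1,-1,-1]}'
```

```text
clock: 5.2
position: [0.4973, 0.2964, 0.1438]
tool_rot: [-3.141, 0.001, 1.567]
force: [1.0, -0.3, -4.1]
grip_width: 0.0492
finger_force: 55.0
clock: 5.7
position: [0.4984, 0.2973, 0.1115]
tool_rot: [3.141, -0.001, 1.567]
force: [0.1, -0.3, -4.4]
grip_width: 0.0492
finger_force: 54.9
```

```bash
python3 -m crank '{"linear":[[0,0,-0.008],[0,0,-0.014],[0,0,-0.02],[0,0,-0.024],[0,0,-0.024]],"delta_rot":[[0,0,0],[0,0,0],[0,0,0],[0,0,0],[0,0,0]],"fingers":[-1,-1,-1,-1,-1]}'
python3 - <<'E'
from h import *
f=cam("wrist");cv2.imwrite('pics/w2.png',f["image"][:,:,::-1])
E
```

```text
clock: 6.2
position: [0.498, 0.2971, 0.1047]
tool_rot: [-3.141, 0.0, 1.567]
force: [-0.3, -0.3, -3.8]
grip_width: 0.0493
finger_force: 55.0
```

View pics/w2.png

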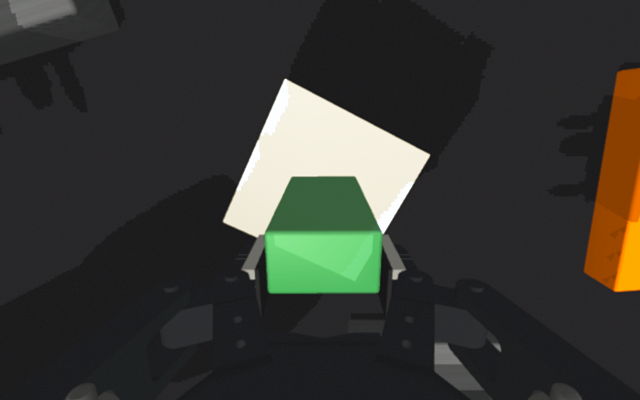

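The block hangs straight over the tile. Its far bottom edge is at (323,177) and the tile's centre is about (326,188), so it is well centred. It isn't touching yet.

```bash
python3 -m crank '{"linear":[[0,0,-0.004],[0,0,-0.008],[0,0,-0.012],[0,0,-0.012],[0,0,-0.012]],"delta_rot":[[0,0,0],[0,0,0],[0,0,0],[0,0,0],[0,0,0]],"fingers":[-1,-1,-1,-1,-1]}'
```

```text
clock: 6.75
position: [0.4984, 0.2977, 0.1043]
tool_rot: [3.14, -0.0, 1.567]
force: [-11.5, -7.6, 42.7]
grip_width: 0.0492
finger_force: 61.1
```

```bash
python3 -m crank '{"linear":[[0,0,0.01],[0,0,0.01],[0,0,0.01],[0,0,0.01],[0,0,0.01]],"delta_rot":[[0,0,0],[0,0,0],[0,0,0],[0,0,0],[0,0,0]],"fingers":[-1,-1,0.3,0.4,0.5]}' 20
python3 -m crank '{"linear":[[0,0,0],[0,0,0],[0,0,0.04],[0,0,0.1],[0,0,0.2]],"delta_rot":[[0,0,0],[0,0,0],[0,0,0],[0,0,0],[0,0,0]],"fingers":[0.8,1,1,1,1]}'
python3 -m crank '{"linear":[[0,0,0.2],[0,0,0.4],[0,0,0.6],[0,0,0.8],[0,0,0.8]],"delta_rot":[[0,0,0],[0,0,0],[0,0,0],[0,0,0],[0,0,0]],"fingers":[1,1,1,-1,-1]}'
python3 - <<'E'
from fit import *
f=cam("wrist");pickle.dump(f,open('w3.pkl','wb'))
T=cam("top");pickle.dump(T,open('t3.pkl','wb'))
im=np.zeros((400,800,3),np.uint8);im[:,:400]=f["image"][:,120:520];im[:,400:]=cv2.resize(T["image"][110:250,215:355],(400,400))
cv2.imwrite('pics/w3.png',im[:,:,::-1]);print(observe()["qpos"])
E
```

```text
clock: 7.25
position: [0.4981, 0.2972, 0.1042]
tool_rot: [-3.141, -0.0, 1.567]
force: [-0.2, 0.1, 0.6]
grip_width: 0.0639
finger_force: 0.0
clock: 7.75
position: [0.4976, 0.297, 0.1551]
tool_rot: [-3.14, 0.001, 1.567]
force: [0.4, -0.1, 0.9]
grip_width: 0.0851
finger_force: 0.0
clock: 8.25
position: [0.4989, 0.2986, 0.3622]
tool_rot: [3.133, -0.005, 1.567]
force: [0.3, 0.2, -1.6]
grip_width: 0.0596
finger_force: 0.0
[-0.19104703  0.4089984  -0.6330924   1.55853598  0.25126505  1.25354976
 -0.86674924]
```

View pics/w3.png

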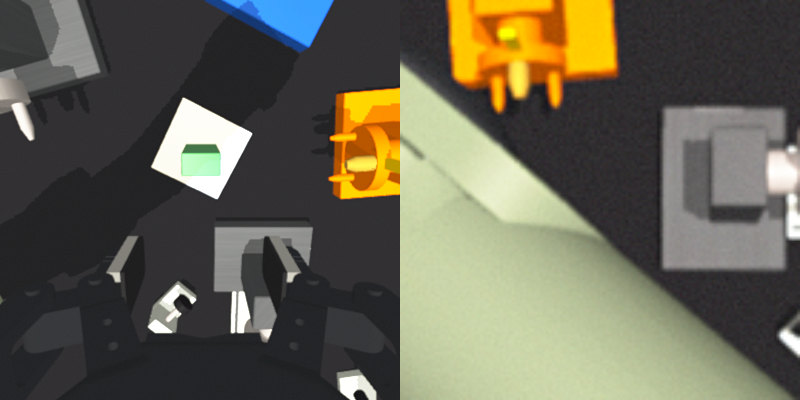

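The block stands upright in the middle of the tile, so that part is done. Next I'll go above the wheel, look down on the pegs and pointer, then grip the top white peg and swing the wheel round.

```bash
python3 -m crank '{"linear":[[0.25,-0.87,-0.04],[0.25,-0.87,-0.04],[0.25,-0.87,-0.04],[0.25,-0.87,-0.04],[0.25,-0.87,-0.04]],"delta_rot":[[0,0,0],[0,0,0],[0,0,0],[0,0,0],[0,0,0]],"fingers":[1,1,1,1,1]}'
python3 -m crank '{"linear":[[0.2,-0.87,-0.04],[0.2,-0.87,-0.04],[0.2,-0.87,-0.04],[0.2,-0.87,-0.04],[0.2,-0.87,-0.04]],"delta_rot":[[0,0,0.01],[0,0,0.01],[0,0,0.01],[0,0,0.01],[0,0,0.01]],"fingers":[1,1,1,1,1]}'
python3 - <<'E'
from fit import *
f=cam("wrist");pickle.dump(f,open('w4.pkl','wb'))
cv2.imwrite('pics/w4.png',cv2.resize(f["image"][:,120:520],(600,600))[:,:,::-1]);s=observe();print(s["qpos"],f["xyz"],s["position"],s["tool_rot"])
r=np.load('rail.npy')
for p in((.088,0,.206),(.088,0,.12),(-.097,0,.12),(-.097,0,.185),(.1,.045,.008),(.1,-.045,.008),(-.24,.045,.008)):print(p,proj(f,W(r,p)).round(1))
E
```

```text
clock: 8.85
position: [0.5607, 0.075, 0.3434]
tool_rot: [-3.14, 0.001, 1.563]
force: [0.3, 0.7, 0.1]
grip_width: 0.0854
finger_force: 0.0
clock: 9.35
position: [0.61, -0.1429, 0.333]
tool_rot: [-3.139, 0.001, 1.568]
force: [0.1, 1.2, -0.8]
grip_width: 0.085
finger_force: 0.0
[ 0.45907295  0.49039941 -0.48698204  1.46734068  0.23648398  1.2447793
 -0.06072344] [ 0.61026996 -0.07319034  0.45911524] [ 0.61016812 -0.14512245  0.33261396] [-3.13890477e+00  1.54042489e-03  1.56562875e+00]
(0.088, 0, 0.206) [302.5 -72.8]
(0.088, 0, 0.12) [308.5 -21.5]
(-0.097, 0, 0.12) [311.4 167.2]
(-0.097, 0, 0.185) [308.7 180.2]
(0.1, 0.045, 0.008) [278.1   3.5]
(0.1, -0.045, 0.008) [346.7   3.1]
(-0.24, 0.045, 0.008) [287.7 241.8]
```

View pics/w4.png

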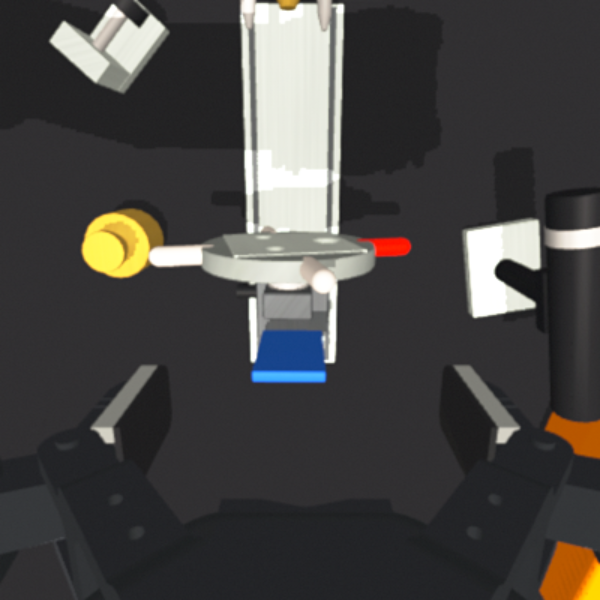

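Top white peg's tip is at crop (323,284), the red peg at (390,247), and the laser and weight sit lower and clear to each side. I'll compute the wheel angle and the approach.

Run:
```python
from fit import *
f=pickle.load(open('w4.pkl','rb'));r=np.load('rail.npy')
red,n=cen(mask(f,(0,150,80),(6,255,255),(360,400,150,180)));print(red,n)
tip=np.array([323/1.5+120,284/1.5])
def P(q,dy,R_,t):return proj(f,W(r,(-.11+q,dy-R_*np.sin(t),.12+R_*np.cos(t))))
o=least_squares(lambda p:np.r_[P(p[0],p[2],.0825,p[1])-red,P(p[0],p[2],.1,p[1]-np.pi/2)-tip,p[2]*100],[.013,1.75,0]);print(o.x,o.fun.round(2))
th=o.x[1]-np.pi/2
for rho in(.135,.086):
    w=W(r,(-.11+o.x[0],-rho*np.sin(th),.12+rho*np.cos(th)));print(rho,w,(w-observe()["position"])/.25,th/np.radians(30))
print('laser top',ray(T,440,92,.14),'weight',ray(T,427,234,.075))
```

```text
[379.6572327  163.67295597] 318
[ 1.28646381e-02  1.80392404e+00 -4.25027934e-04] [-0.03  0.4   0.01 -0.28 -0.04]
0.135 [ 0.62741968 -0.13672936  0.25134806] [ 0.06900624  0.03357234 -0.32506362] 0.4452411395381015
0.086 [ 0.61609965 -0.1367569   0.20367358] [ 0.02372611  0.03346219 -0.51576154] 0.4452411395381015
laser top [ 0.79848082 -0.16201949  0.14      ] weight [ 0.4337832  -0.13573063  0.075     ]
```

```bash
python3 -m crank '{"linear":[[0.07,0.034,-0.1],[0.07,0.034,-0.2],[0.07,0.034,-0.325],[0.07,0.034,-0.325],[0.07,0.034,-0.325]],"delta_rot":[[0,0.2,0],[0,0.445,0],[0,0.445,0],[0,0.445,0],[0,0.445,0]],"fingers":[0,0,0,0,0]}' 40
python3 -c "
from h import *;s=observe();print(s['position'],s['tool_rot'],s['qpos'])
r=np.load('rail.npy')
from fit import W
t=.233
w=W(r,(-.0971,-.088*np.sin(t),.12+.088*np.cos(t)));print((w-s['position'])/.25)"
```

```text
clock: 9.9
position: [0.6278, -0.1291, 0.2535]
tool_rot: [-2.908, -0.001, 1.572]
force: [0.1, 0.2, 1.3]
grip_width: 0.0425
finger_force: 0.0
[ 0.62775114 -0.12910463  0.25352677] [-2.90816342e+00 -7.47571665e-04  1.57232578e+00] [ 0.35494932  0.70051834 -0.44965112  1.32543664  0.27949069  1.41564417
 -0.10863764]
[-0.04480185 -0.03046324 -0.19161881]
```

```bash
python3 -m crank '{"linear":[[-0.02,-0.03,-0.06],[-0.045,-0.03,-0.19],[-0.045,-0.03,-0.19],[-0.045,-0.03,-0.19],[-0.045,-0.03,-0.19]],"delta_rot":[[0,0,0],[0,0,0],[0,0,0],[0,0,0],[0,0,0]],"fingers":[0,0,0,0,0]}' 40
python3 - <<'E'
from fit import *
f=cam("wrist");cv2.imwrite('pics/w5.png',f["image"][100:,120:520][:,:,::-1]);print(observe()["position"])
E
```

```text
clock: 10.4
position: [0.6178, -0.1368, 0.208]
tool_rot: [-2.912, 0.0, 1.572]
force: [-0.2, -0.2, -0.4]
grip_width: 0.0422
finger_force: 0.0
[ 0.61775688 -0.13677405  0.20770479]
```

View pics/w5.png

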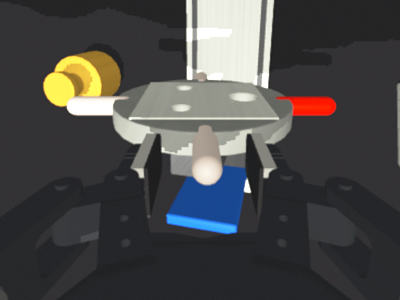

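The peg at (206,160) sits between the pads, so I'll grip it and swing.

```bash
python3 -m crank '{"linear":[[0,0,0],[0,0,0],[0,0,0],[0,0,0],[0,0,0]],"delta_rot":[[0,0,0],[0,0,0],[0,0,0],[0,0,0],[0,0,0]],"fingers":[-1,-1,-1,-1,-1]}' 40
python3 -m crank '{"linear":[[-0.037,0,0.007],[-0.075,0,0.01],[-0.112,0,0.008],[-0.15,0,0.004],[-0.186,0,-0.006]],"delta_rot":[[0,-0.2,0],[0,-0.4,0],[0,-0.6,0],[0,-0.8,0],[0,-1,0]],"fingers":[-1,-1,-1,-1,-1]}' 40
python3 -m crank '{"linear":[[0,0,0],[0,0,0],[0,0,0],[0,0,0],[0,0,0]],"delta_rot":[[0,0,0],[0,0,0],[0,0,0],[0,0,0],[0,0,0]],"fingers":[-1,-1,-1,-1,-1]}' 40
python3 -c "
from h import *;s=observe();print(s['qpos'],s['moment'])"
```

```text
clock: 10.95
position: [0.6172, -0.1368, 0.2063]
tool_rot: [-2.91, -0.0, 1.572]
force: [0.7, 0.8, 5.7]
grip_width: 0.0121
finger_force: 38.9
clock: 11.45
position: [0.57, -0.1366, 0.2045]
tool_rot: [2.846, 0.0, 1.572]
force: [15.7, -4.0, -35.0]
grip_width: 0.0122
finger_force: 38.9
clock: 11.95
position: [0.571, -0.1371, 0.2046]
tool_rot: [2.853, 0.001, 1.572]
force: [-10.2, -0.4, 13.9]
grip_width: 0.0121
finger_force: 45.1
[ 0.54122009  0.43938657 -0.49701786  1.95827525  0.34858478  0.52579818
 -0.16353157] [-0.10705623  1.85409705 -0.06763009]
```

The peg grip works: the wheel turned by -0.52 rad. Joint 6 is near its limit on this side, so I'll release, retreat, and push the white peg on round with the closed fingertips.

```bash
python3 -m crank '{"linear":[[0,0,0],[0,0,0],[0,0,0],[-0.03,0,0.1],[-0.08,0,0.27]],"delta_rot":[[0,0,0],[0,0,0],[0,0,0],[0,0,0],[0,0,0]],"fingers":[0,0,0,0,0]}' 40
python3 -m crank '{"linear":[[0,0,0],[0.12,0,0],[0.12,0,0],[0.12,0,0],[0.12,0,0]],"delta_rot":[[0,0,0],[0,0,0],[0,0,0],[0,0,0],[0,0,0]],"fingers":[-1,-1,-1,-1,-1]}' 40
python3 -c "
from fit import *;s=observe();p=s['position'];print(s['qpos'],(np.array([.5955,-.137,.228])-p)/.25)
f=cam('wrist');cv2.imwrite('pics/w6.png',f['image'][50:,120:520][:,:,::-1])"
```

```text
clock: 12.45
position: [0.5496, -0.1362, 0.2702]
tool_rot: [2.855, -0.002, 1.573]
force: [0.1, -0.5, 0.9]
grip_width: 0.0428
finger_force: 0.0
clock: 12.95
position: [0.5799, -0.1368, 0.2712]
tool_rot: [2.852, 0.0, 1.572]
force: [-0.0, 0.1, -1.0]
grip_width: 0.0004
finger_force: 0.0
[ 0.59462296  0.37085597 -0.56364468  1.86676691  0.26976297  0.6818008
 -0.09446254] [ 0.06246858 -0.00077454 -0.17280737]
```

View pics/w6.png

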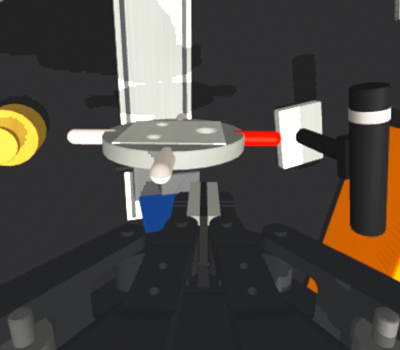

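The wheel moved cleanly: the white peg is at (162,165) and the closed fingers at (204,200) are on its right. I'll go down beside it and push round.

```bash
python3 -m crank '{"linear":[[0.03,0,-0.08],[0.062,0,-0.173],[0.062,0,-0.173],[0.062,0,-0.173],[0.062,0,-0.173]],"delta_rot":[[0,0,0],[0,0,0],[0,0,0],[0,0,0],[0,0,0]],"fingers":[-1,-1,-1,-1,-1]}' 40
python3 -m crank '{"linear":[[-0.04,0,-0.009],[-0.076,0,-0.018],[-0.11,0,-0.034],[-0.145,0,-0.051],[-0.175,0,-0.075]],"delta_rot":[[0,0,0],[0,0,0],[0,0,0],[0,0,0],[0,0,0]],"fingers":[-1,-1,-1,-1,-1]}' 40
python3 -m crank '{"linear":[[-0.031,0,-0.025],[-0.055,0,-0.055],[-0.078,0,-0.082],[-0.09,0,-0.1],[-0.09,0,-0.1]],"delta_rot":[[0,0,0],[0,0,0],[0,0,0],[0,0,0],[0,0,0]],"fingers":[-1,-1,-1,-1,-1]}' 40
python3 -c "
from h import *;s=observe();print(s['qpos'])"
```

```text
clock: 13.5
position: [0.5959, -0.137, 0.2295]
tool_rot: [2.85, 0.001, 1.572]
force: [0.3, 0.9, 0.0]
grip_width: -0.0001
finger_force: 0.0
clock: 14.0
position: [0.5512, -0.1371, 0.2094]
tool_rot: [2.851, 0.001, 1.572]
force: [1.3, -0.4, 2.6]
grip_width: 0.0002
finger_force: 0.8
clock: 14.5
position: [0.5289, -0.1368, 0.1837]
tool_rot: [2.852, 0.0, 1.572]
force: [-0.0, 0.3, 0.5]
grip_width: -0.0
finger_force: 0.0
[ 0.56525265  0.41435414 -0.4941115   2.07409247  0.37235579  0.4334737
 -0.18188524]
```

```bash
python3 -m crank '{"linear":[[-0.02,0,0.18],[0,0,0.36],[0.15,0,0.52],[0.4,0,0.52],[0.4,0,0.52]],"delta_rot":[[0,0,0],[0,0.2,0],[0,0.4,0],[0,0.55,0],[0,0.55,0]],"fingers":[-1,-1,-1,0,0]}' 40
python3 -m crank '{"linear":[[0,0,0],[0,0,0]],"delta_rot":[[0,0,0],[0,0,0]],"fingers":[0,0]}' 40
cat >> fit.py <<'E'
def wheel(f,roi=(0,640,0,400)):
    r=np.load('rail.npy')
    m=mask(f,(0,150,80),(6,255,255),roi)
    n,l,st,ce=cv2.connectedComponentsWithStats(m);k=1+np.argmax(st[1:,4]);print('red',st[k],ce[k].round(1))
    o=least_squares(lambda p:proj(f,W(r,(-.11+p[0],-.0825*np.sin(p[1]),.12+.0825*np.cos(p[1]))))-ce[k],[.013,.7]);print('q,th',o.x,o.fun.round(1));return o.x
E
python3 - <<'E'
from fit import *
f=cam("wrist");pickle.dump(f,open('w7.pkl','wb'));wheel(f);S=cam("scene");wheel(S,(200,280,200,300));T=cam("top");wheel(T,(400,460,110,200))
s=observe();print(s["position"],s["tool_rot"])
E
```

```text
clock: 15.0
position: [0.6311, -0.1373, 0.3158]
tool_rot: [3.141, 0.001, 1.571]
force: [-0.4, -0.5, -0.4]
grip_width: 0.0282
finger_force: 0.0
clock: 15.2
position: [0.6301, -0.1362, 0.3136]
tool_rot: [3.14, -0.001, 1.573]
force: [-0.0, -0.4, -0.3]
grip_width: 0.0423
finger_force: 0.0
red [314 183  31  26 496] [328.7 196.1]
q,th [0.01231229 0.48951523] [0. 0.]
red [224 239   6   8  38] [226.6 242.7]
q,th [0.01245445 0.48826156] [0. 0.]
red [434 143  11  14  82] [439.5 149.6]
q,th [0.01003455 0.49789181] [ 0. -0.]
[ 0.62871416 -0.1370905   0.31452122] [3.13943244e+00 3.77083733e-04 1.57182872e+00]
```

The three cameras agree that the wheel is at 0.49 rad. Now I'll grip the red peg along its own direction and turn to about 0.1.

```bash
python3 -m crank '{"linear":[[0.13,0,0],[0.13,0,-0.15],[0.13,0,-0.28],[0.13,0,-0.28],[0.13,0,-0.28]],"delta_rot":[[0,0.25,0],[0,0.5,0],[0,0.75,0],[0,0.936,0],[0,0.936,0]],"fingers":[0,0,0,0,0]}' 40
python3 -m crank '{"linear":[[0,0,0],[0,0,0]],"delta_rot":[[0,0,0],[0,0,0]],"fingers":[0,0]}' 40
python3 -c "
from h import *;s=observe();print(s['qpos'],(np.array([.6374,-.1372,.1977])-s['position'])/.25)"
```

```text
clock: 15.85
position: [0.6616, -0.1362, 0.2411]
tool_rot: [-2.647, -0.002, 1.573]
force: [-0.7, 0.8, -0.7]
grip_width: 0.043
finger_force: 0.0
clock: 16.05
position: [0.662, -0.1375, 0.2464]
tool_rot: [-2.658, 0.0, 1.571]
force: [-0.5, -0.2, 0.5]
grip_width: 0.0427
finger_force: 0.0
[ 0.28743944  0.92738866 -0.4566497   0.96121437  0.32745099  1.80413216
 -0.0941046 ] [-0.09834141  0.0012112  -0.19471561]
```

```bash
python3 -m crank '{"linear":[[-0.03,0,-0.06],[-0.07,0,-0.135],[-0.098,0,-0.195],[-0.098,0,-0.195],[-0.098,0,-0.195]],"delta_rot":[[0,0,0],[0,0,0],[0,0,0],[0,0,0],[0,0,0]],"fingers":[0,0,0,0,0]}' 40
python3 -m crank '{"linear":[[0,0,0],[0,0,0],[0,0,0],[0,0,0],[0,0,0]],"delta_rot":[[0,0,0],[0,0,0],[0,0,0],[0,0,0],[0,0,0]],"fingers":[-1,-1,-1,-1,-1]}' 40
python3 -m crank '{"linear":[[-0.042,0,0.019],[-0.085,0,0.032],[-0.13,0,0.04],[-0.13,0,0.04],[-0.13,0,0.04]],"delta_rot":[[0,-0.248,0],[0,-0.497,0],[0,-0.745,0],[0,-0.745,0],[0,-0.745,0]],"fingers":[-1,-1,-1,-1,-1]}' 40
python3 -m crank '{"linear":[[0,0,0],[0,0,0],[0,0,0],[0.015,0,0.15],[0.03,0,0.35]],"delta_rot":[[0,0,0],[0,0,0],[0,0,0],[0,0,0],[0,0,0]],"fingers":[0,0,0,0,0]}' 40
python3 -m crank '{"linear":[[0,0.15,0.1],[-0.05,0.3,0.15],[-0.08,0.4,0.15],[-0.08,0.4,0.15],[-0.08,0.4,0.15]],"delta_rot":[[0,-0.1,0],[0,-0.19,0],[0,-0.19,0],[0,-0.19,0],[0,-0.19,0]],"fingers":[1,1,1,1,1]}' 40
python3 - <<'E'
from fit import *
r=np.load('rail.npy')
f=cam("wrist");pickle.dump(f,open('w8.pkl','wb'));wheel(f)
T=cam("top");wheel(T,(400,460,110,200));S=cam("scene");wheel(S,(200,280,200,300));pickle.dump((T,S),open('ts8.pkl','wb'))
m=mask(f,(28,150,100),(33,255,255),(230,420,0,200));n,l,st,ce=cv2.connectedComponentsWithStats(m);k=1+np.argmax(st[1:,4]);print('yel',st[k],ce[k]);
o=least_squares(lambda p:proj(f,W(r,(p[1],-.083*np.sin(p[0]),.12+.083*np.cos(p[0]))))-ce[k],[.1,.09]);print('hub',o.x)
s=observe();print(s["position"],s["tool_rot"])
a=cv2.resize(f["image"][:300,220:430],None,fx=2,fy=2,interpolation=cv2.INTER_CUBIC);b=cv2.resize(S["image"][190:290,190:350],(380,238),interpolation=cv2.INTER_CUBIC)
im=np.zeros((600,800,3),np.uint8);im[:600,:420]=a;im[:238,420:]=b
c=cv2.resize(T["image"][130:220,300:480],(380,190),interpolation=cv2.INTER_CUBIC);im[250:440,420:]=c
cv2.imwrite('pics/w8.png',im[:,:,::-1])
E
```

```text
clock: 16.55
position: [0.6378, -0.1375, 0.1977]
tool_rot: [-2.657, -0.0, 1.571]
force: [0.0, 0.5, -0.2]
grip_width: 0.0427
finger_force: 0.0
clock: 17.05
position: [0.6381, -0.1368, 0.1969]
tool_rot: [-2.656, -0.0, 1.572]
force: [2.0, -1.0, 6.9]
grip_width: 0.0123
finger_force: 38.9
clock: 17.55
position: [0.6033, -0.1371, 0.2048]
tool_rot: [-3.042, -0.0, 1.572]
force: [-1.5, -0.2, -20.7]
grip_width: 0.0125
finger_force: 41.9
clock: 18.05
position: [0.612, -0.1367, 0.2928]
tool_rot: [-3.041, -0.001, 1.572]
force: [1.3, -0.1, 0.7]
grip_width: 0.0429
finger_force: 0.0
clock: 18.55
position: [0.5928, -0.0368, 0.3311]
tool_rot: [3.139, 0.001, 1.573]
force: [0.6, 0.0, 0.4]
grip_width: 0.0853
finger_force: 0.0
red [326 274  16  34 383] [332.8 291.5]
q,th [0.01388069 0.07883245] [-0. -0.]Traceback (most recent call last):
  File "<stdin>", line 4, in <module>
  File "fit.py", line 17, in wheel
    n,l,st,ce=cv2.connectedComponentsWithStats(m);k=1+np.argmax(st[1:,4]);print('red',st[k],ce[k].round(1))
                                                      ~~~~~~~~~^^^^^^^^^^
    return _wrapfunc(a, 'argmax', axis=axis, out=out, **kwds)
    return bound(*args, **kwds)
ValueError: attempt to get argmax of an empty sequence
```

Run:
```python
from fit import *
r=np.load('rail.npy')
f=pickle.load(open('w8.pkl','rb'))
m=mask(f,(28,150,100),(33,255,255),(230,420,0,200));n,l,st,ce=cv2.connectedComponentsWithStats(m);k=1+np.argmax(st[1:,4]);print('yel',st[k],ce[k]);
o=least_squares(lambda p:proj(f,W(r,(p[1],-.083*np.sin(p[0]),.12+.083*np.cos(p[0]))))-ce[k],[.1,.09]);print('hub',o.x)
for p in((.055,0,.12),(.085,0,.12),(.085,.04,.12),(.085,-.04,.12),(-.0965,.065,.12),(-.0965,-.065,.12),(0,.045,.008),(0,-.045,.008)):print(p,proj(f,W(r,p)).round(1))
s=observe();print(s["position"],s["tool_rot"])
a=cv2.resize(f["image"][0:200,255:395],None,fx=4,fy=4,interpolation=cv2.INTER_CUBIC)[:400]
b=cv2.resize(f["image"][200:340,250:400],None,fx=1,fy=1)
b=cv2.resize(f["image"][230:330,255:395],None,fx=2,fy=2,interpolation=cv2.INTER_CUBIC)
im=np.zeros((600,560,3),np.uint8);im[:400]=a;im[400:600,:280]=b
cv2.imwrite('pics/w8.png',im[:,:,::-1])
```

```text
yel [330  73  14   8 100] [336.62  76.08]
hub [0.09361176 0.09758122]
(0.055, 0, 0.12) [325.5 125.9]
(0.085, 0, 0.12) [325.6  96.9]
(0.085, 0.04, 0.12) [287.8  96.9]
(0.085, -0.04, 0.12) [363.3  97. ]
(-0.0965, 0.065, 0.12) [272.  252.9]
(-0.0965, -0.065, 0.12) [378.3 252.7]
(0, 0.045, 0.008) [294.4 159.7]
(0, -0.045, 0.008) [354.8 159.7]
[ 0.59289936 -0.03782135  0.33049213] [3.13969199e+00 2.30442661e-04 1.57094486e+00]
```

View pics/w8.png

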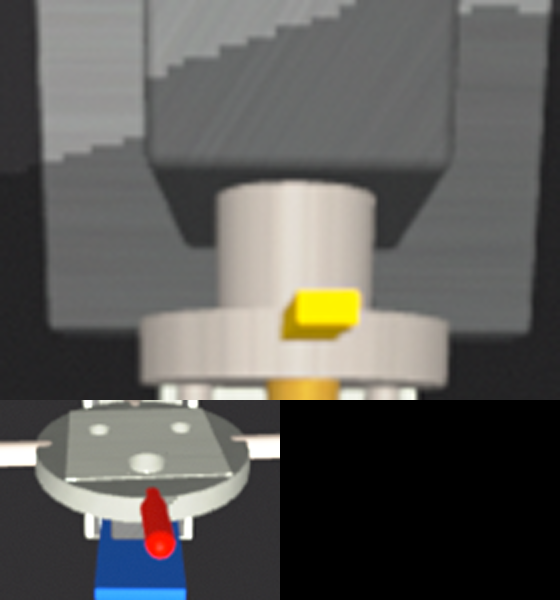

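Hub disc edges are at crop (140..449, 345), so its centre is u≈328.3, with the yellow pointer top at (327,308). The red peg tip is at (160,545), and the wheel disc spans 36..249. The axis is a few px right of my rail fit, so I'll redo both angles relative to each disc's own centre.

Run:
```python
from fit import *
r=np.load('rail.npy');f=pickle.load(open('w8.pkl','rb'));im=f["image"].astype(float).mean(2)
def edges(v,u0,u1,th=25):
    g=np.gradient(im[v,u0:u1]);a=np.abs(g);return [(i+u0,round(g[i],0)) for i in range(1,len(g)-1) if a[i]>th and a[i]>=a[i-1] and a[i]>a[i+1]]
for v in(112,116,125,140,160,180,200):print('rail',v,edges(v,280,370))
for v in(82,86,90,94):print('hub',v,edges(v,280,375,18))
for v in(60,64,68,70):print('boss',v,edges(v,300,360,15))
for v in(250,254,258,262):print('wheel',v,edges(v,255,400,20))
def solve(name,x,cu,R_,pu):
    # lateral axis offset dy from centre column, then angle
    d=least_squares(lambda p:[proj(f,W(r,(x,p[0],.12)))[0]-cu],[0]).x[0]
    t=least_squares(lambda p:[proj(f,W(r,(x,d-R_*np.sin(p[0]),.12+R_*np.cos(p[0]))))[0]-pu],[.05]).x[0];print(name,'dy',d,'angle',t)
solve('wheel',-.0971,326.0,.0825,332.8)
solve('hub',.09,328.25,.086,336.9);solve('hub',.09,328.25,.083,336.62)
```

```text
rail 112 [(295, np.float64(87.0)), (298, np.float64(-28.0)), (308, np.float64(30.0)), (321, np.float64(-52.0)), (339, np.float64(55.0)), (345, np.float64(-38.0)), (358, np.float64(-92.0))]
rail 116 [(295, np.float64(87.0)), (299, np.float64(-31.0)), (307, np.float64(36.0)), (321, np.float64(-54.0)), (338, np.float64(55.0)), (345, np.float64(-35.0)), (358, np.float64(-91.0))]
rail 125 [(294, np.float64(101.0)), (300, np.float64(-50.0)), (302, np.float64(46.0)), (325, np.float64(-61.0)), (335, np.float64(56.0)), (350, np.float64(-48.0)), (352, np.float64(47.0)), (358, np.float64(-107.0))]
rail 140 [(294, np.float64(98.0)), (300, np.float64(-50.0)), (303, np.float64(45.0)), (349, np.float64(-51.0)), (352, np.float64(49.0)), (357, np.float64(-104.0))]
rail 160 [(295, np.float64(98.0)), (300, np.float64(-49.0)), (303, np.float64(47.0)), (348, np.float64(-47.0)), (351, np.float64(50.0)), (356, np.float64(-99.0))]
rail 180 [(295, np.float64(102.0)), (300, np.float64(-44.0)), (303, np.float64(46.0)), (348, np.float64(-52.0)), (350, np.float64(49.0)), (356, np.float64(-93.0))]
rail 200 [(296,
[... 546 characters left out ...]
(17.0)), (347, np.float64(-21.0))]
boss 68 [(309, np.float64(17.0)), (347, np.float64(-23.0))]
boss 70 [(309, np.float64(17.0)), (347, np.float64(-24.0))]
wheel 250 [(378, np.float64(40.0))]
wheel 254 [(273, np.float64(-72.0)), (288, np.float64(22.0)), (365, np.float64(-20.0)), (379, np.float64(74.0))]
wheel 258 [(273, np.float64(-80.0)), (288, np.float64(21.0)), (379, np.float64(62.0))]
wheel 262 [(272, np.float64(-38.0)), (288, np.float64(21.0)), (320, np.float64(22.0)), (336, np.float64(-22.0)), (379, np.float64(-42.0))]
wheel dy -0.0009463573576130103 angle 0.06689849596287263
hub dy -0.0028342688355998263 angle 0.05918539211340746
hub dy -0.0028342688355998263 angle 0.060354759515791424
```

Measured against their own disc centres, the wheel is at 0.067 and the hub at 0.060. That is 0.4° apart, inside the 2° fit. I'll go behind the blue plate and push.

```bash
python3 -m crank '{"linear":[[0.016,-0.2,0],[0.016,-0.4,0],[0.016,-0.6,0],[0.016,-0.8,0],[0.016,-0.99,-0.1]],"delta_rot":[[0,0,0],[0,0,0],[0,0,0],[0,0,0],[0,0,0]],"fingers":[-1,-1,-1,-1,-1]}' 40
python3 -m crank '{"linear":[[0,0,-0.2],[0,0,-0.4],[0,0,-0.6],[0,0,-0.75],[0,0,-0.83]],"delta_rot":[[0,0,0],[0,0,0],[0,0,0],[0,0,0],[0,0,0]],"fingers":[-1,-1,-1,-1,-1]}' 40
python3 -m crank '{"linear":[[0,0.02,0],[0,0.04,0],[0,0.06,0],[0,0.08,0],[0,0.1,0]],"delta_rot":[[0,0,0],[0,0,0],[0,0,0],[0,0,0],[0,0,0]],"fingers":[-1,-1,-1,-1,-1]}' 40
python3 -c "
from h import *;s=observe();print(s['position'],s['qpos'])"
```

```text
clock: 19.15
position: [0.5969, -0.2853, 0.3092]
tool_rot: [3.136, 0.002, 1.569]
force: [1.0, 0.8, -0.0]
grip_width: 0.0122
finger_force: 0.0
clock: 19.65
position: [0.5948, -0.2816, 0.0957]
tool_rot: [-3.139, -0.002, 1.571]
force: [0.7, 1.0, -0.1]
grip_width: -0.0004
finger_force: 0.0
clock: 20.15
position: [0.597, -0.256, 0.101]
tool_rot: [3.138, 0.001, 1.572]
force: [0.1, -3.4, 1.3]
grip_width: -0.0003
finger_force: 0.0
[ 0.59698052 -0.25598778  0.10103253] [ 0.6117944   0.76856149 -0.46419348  1.62520885  0.42848135  0.84688662
 -0.02522214]
```

```bash
python3 -m crank '{"linear":[[0,0.04,0],[0,0.1,0],[0,0.16,0],[0,0.22,0],[0,0.26,0]],"delta_rot":[[0,0,0],[0,0,0],[0,0,0],[0,0,0],[0,0,0]],"fingers":[-1,-1,-1,-1,-1]}' 40
python3 -m crank '{"linear":[[0,0.05,0],[0,0.1,0],[0,0.15,0],[0,0.19,0],[0,0.21,0]],"delta_rot":[[0,0,0],[0,0,0],[0,0,0],[0,0,0],[0,0,0]],"fingers":[-1,-1,-1,-1,-1]}' 40
python3 - <<'E'
from fit import *
r=np.load('rail.npy');f=cam("wrist");pickle.dump(f,open('w9.pkl','wb'));wheel(f)
m=mask(f,(28,150,100),(33,255,255),(200,450,0,400));n,l,st,ce=cv2.connectedComponentsWithStats(m);print('yel',st[1:],ce[1:]);print(proj(f,W(r,(.09,-.005,.206))),proj(f,W(r,(.02,-.006,.2))))
E
```

```text
clock: 20.65
position: [0.5968, -0.1888, 0.1002]
tool_rot: [3.139, -0.001, 1.573]
force: [1.9, -1.9, 4.4]
grip_width: 0.0
finger_force: 0.0
clock: 21.15
position: [0.5967, -0.137, 0.1]
tool_rot: [3.139, -0.0, 1.573]
force: [1.3, -1.8, 6.2]
grip_width: -0.0002
finger_force: 0.0Traceback (most recent call last):
  File "<stdin>", line 2, in <module>
  File "fit.py", line 17, in wheel
    n,l,st,ce=cv2.connectedComponentsWithStats(m);k=1+np.argmax(st[1:,4]);print('red',st[k],ce[k].round(1))
                                                      ~~~~~~~~~^^^^^^^^^^
    return _wrapfunc(a, 'argmax', axis=axis, out=out, **kwds)
    return bound(*args, **kwds)
ValueError: attempt to get argmax of an empty sequence
```

```bash
python3 -m crank '{"linear":[[0,0.02,0],[0,0.04,0],[0,0.055,0],[0,0.065,0],[0,0.068,0]],"delta_rot":[[0,0,0],[0,0,0],[0,0,0],[0,0,0],[0,0,0]],"fingers":[-1,-1,-1,-1,-1]}' 40
for i in 1; do python3 -m crank '{"linear":[[0,0.003,0],[0,0.006,0],[0,0.008,0],[0,0.01,0],[0,0.012,0]],"delta_rot":[[0,0,0],[0,0,0],[0,0,0],[0,0,0],[0,0,0]],"fingers":[-1,-1,-1,-1,-1]}' 40; done
python3 -m crank '{"linear":[[0,0.003,0],[0,0.006,0],[0,0.008,0],[0,0.01,0],[0,0.012,0]],"delta_rot":[[0,0,0],[0,0,0],[0,0,0],[0,0,0],[0,0,0]],"fingers":[-1,-1,-1,-1,-1]}' 40
```

```text
clock: 21.7
position: [0.5966, -0.1213, 0.1]
tool_rot: [3.139, 0.0, 1.572]
force: [1.0, -2.5, 6.4]
grip_width: -0.0002
finger_force: 0.0
clock: 22.2
position: [0.5966, -0.1187, 0.1]
tool_rot: [3.139, 0.0, 1.572]
force: [1.1, -2.4, 6.2]
grip_width: -0.0
finger_force: 0.0
clock: 22.7
position: [0.5966, -0.1156, 0.1]
tool_rot: [3.139, 0.0, 1.572]
force: [1.1, -2.4, 5.9]
grip_width: -0.0001
finger_force: 0.0
```

```bash
python3 -m crank '{"linear":[[0,0.003,0],[0,0.006,0],[0,0.008,0],[0,0.01,0],[0,0.012,0]],"delta_rot":[[0,0,0],[0,0,0],[0,0,0],[0,0,0],[0,0,0]],"fingers":[-1,-1,-1,-1,-1]}' 40
python3 -m crank '{"linear":[[0,0.003,0],[0,0.006,0],[0,0.008,0],[0,0.01,0],[0,0.012,0]],"delta_rot":[[0,0,0],[0,0,0],[0,0,0],[0,0,0],[0,0,0]],"fingers":[-1,-1,-1,-1,-1]}' 40|grep -E "posi|force:"
```

```text
clock: 23.2
position: [0.5966, -0.1126, 0.1]
tool_rot: [3.139, 0.0, 1.572]
force: [0.8, -1.6, 5.3]
grip_width: 0.0003
finger_force: 0.0
position: [0.5966, -0.1097, 0.1]
force: [1.2, -2.8, 6.2]
finger_force: 0.0
```

```bash
python3 -m crank '{"linear":[[0,0.003,0],[0,0.006,0],[0,0.008,0],[0,0.01,0],[0,0.012,0]],"delta_rot":[[0,0,0],[0,0,0],[0,0,0],[0,0,0],[0,0,0]],"fingers":[-1,-1,-1,-1,-1]}' 40|grep -E "posi|force:"
```

```text
position: [0.5966, -0.1067, 0.1]
force: [1.5, -1.4, 5.6]
finger_force: 0.0
```

```bash
python3 -m crank '{"linear":[[0,0.003,0],[0,0.006,0],[0,0.009,0],[0,0.012,0],[0,0.015,0]],"delta_rot":[[0,0,0],[0,0,0],[0,0,0],[0,0,0],[0,0,0]],"fingers":[-1,-1,-1,-1,-1]}' 40|grep -E "posi|force:"
```

```text
position: [0.5967, -0.1029, 0.1]
force: [0.8, -1.7, 6.7]
finger_force: 0.0
```

```bash
python3 -m crank '{"linear":[[0,0.003,0],[0,0.006,0],[0,0.009,0],[0,0.012,0],[0,0.015,0]],"delta_rot":[[0,0,0],[0,0,0],[0,0,0],[0,0,0],[0,0,0]],"fingers":[-1,-1,-1,-1,-1]}' 40|grep -E "posi|force:"
```

```text
position: [0.5967, -0.0991, 0.1]
force: [1.8, -2.3, 5.3]
finger_force: 0.0
```

```bash
python3 -m crank '{"linear":[[0,0.003,0],[0,0.006,0],[0,0.009,0],[0,0.012,0],[0,0.015,0]],"delta_rot":[[0,0,0],[0,0,0],[0,0,0],[0,0,0],[0,0,0]],"fingers":[-1,-1,-1,-1,-1]}' 40|grep -E "posi|force:"
```

```text
position: [0.5967, -0.0954, 0.1]
force: [1.4, -2.1, 4.9]
finger_force: 0.0
```

The studs are well inside with only friction, so I'll take the last stretch to contact.

```bash
python3 -m crank '{"linear":[[0,0.008,0],[0,0.016,0],[0,0.024,0],[0,0.032,0],[0,0.036,0]],"delta_rot":[[0,0,0],[0,0,0],[0,0,0],[0,0,0],[0,0,0]],"fingers":[-1,-1,-1,-1,-1]}' 40|grep -E "posi|force:"
```

```text
position: [0.5967, -0.0862, 0.1]
force: [2.5, -1.4, 4.9]
finger_force: 0.0
```

```bash
python3 -m crank '{"linear":[[0,0.002,0],[0,0.004,0],[0,0.006,0],[0,0.007,0],[0,0.008,0]],"delta_rot":[[0,0,0],[0,0,0],[0,0,0],[0,0,0],[0,0,0]],"fingers":[-1,-1,-1,-1,-1]}' 40|grep -E "posi|force:"
```

```text
position: [0.5968, -0.0844, 0.1]
force: [1.7, -2.7, 4.3]
finger_force: 0.0
```

```bash
python3 -m crank '{"linear":[[0,0.002,0],[0,0.003,0],[0,0.004,0],[0,0.005,0],[0,0.006,0]],"delta_rot":[[0,0,0],[0,0,0],[0,0,0],[0,0,0],[0,0,0]],"fingers":[-1,-1,-1,-1,-1]}' 40|grep -E "posi|force:"
```

```text
position: [0.5967, -0.0829, 0.1]
force: [2.2, -3.0, 6.1]
finger_force: 0.0
```

```bash
python3 -m crank '{"linear":[[0,0.001,0],[0,0.002,0],[0,0.003,0],[0,0.004,0],[0,0.004,0]],"delta_rot":[[0,0,0],[0,0,0],[0,0,0],[0,0,0],[0,0,0]],"fingers":[-1,-1,-1,-1,-1]}' 40|grep -E "posi|force:"
```

```text
position: [0.5966, -0.0819, 0.1]
force: [2.1, -1.1, 5.4]
finger_force: 0.0
```

```bash
python3 -m crank '{"linear":[[0,0.001,0],[0,0.002,0],[0,0.003,0],[0,0.004,0],[0,0.004,0]],"delta_rot":[[0,0,0],[0,0,0],[0,0,0],[0,0,0],[0,0,0]],"fingers":[-1,-1,-1,-1,-1]}' 40|grep -E "posi|force:"
```

```text
position: [0.5966, -0.0809, 0.1]
force: [1.5, -1.4, 5.8]
finger_force: 0.0
```

```bash
python3 -m crank '{"linear":[[0,0.001,0],[0,0.002,0],[0,0.003,0],[0,0.003,0],[0,0.003,0]],"delta_rot":[[0,0,0],[0,0,0],[0,0,0],[0,0,0],[0,0,0]],"fingers":[-1,-1,-1,-1,-1]}' 40|grep -E "posi|force:"
```

```text
position: [0.5966, -0.0804, 0.1]
force: [1.8, -3.6, 6.0]
finger_force: 0.0
```

```bash
python3 -m crank '{"linear":[[0,0.001,0],[0,0.002,0],[0,0.003,0],[0,0.003,0],[0,0.003,0]],"delta_rot":[[0,0,0],[0,0,0],[0,0,0],[0,0,0],[0,0,0]],"fingers":[-1,-1,-1,-1,-1]}' 40|grep -E "posi|force:"
```

```text
position: [0.5966, -0.0804, 0.1]
force: [1.2, -6.6, 6.0]
finger_force: 0.0
```

Contact came at the expected place (q≈0.188, force rising without motion). I'll withdraw and check.

```bash
python3 -m crank '{"linear":[[0,0.001,0],[0,0.001,0],[0,-0.03,0],[0,-0.1,0],[0,-0.2,0]],"delta_rot":[[0,0,0],[0,0,0],[0,0,0],[0,0,0],[0,0,0]],"fingers":[-1,-1,-1,-1,-1]}' 40|grep -E "posi|force:"
python3 -m crank '{"linear":[[0,-0.1,0.1],[0,-0.1,0.3],[0,-0.1,0.5],[0,-0.1,0.7],[0,-0.1,0.9]],"delta_rot":[[0,0,0],[0,0,0],[0,0,0],[0,0,0],[0,0,0]],"fingers":[-1,-1,-1,-1,-1]}' 40|grep -E "posi|force:"
python3 -m crank '{"linear":[[0,0.25,0],[0,0.35,0],[0,0.35,0],[0,0.35,0],[0,0.35,0]],"delta_rot":[[0,0,0],[0,0,0],[0,0,0],[0,0,0],[0,0,0]],"fingers":[-1,-1,-1,-1,-1]}' 40|grep -E "clock|posi|force:"
python3 - <<'E'
from fit import *
r=np.load('rail.npy');f=cam("wrist");pickle.dump(f,open('w10.pkl','wb'))
m=mask(f,(28,150,100),(33,255,255),(200,450,0,400));n,l,st,ce=cv2.connectedComponentsWithStats(m);k=1+np.argmax(st[1:,4]);print('yel',st[k],ce[k],proj(f,W(r,(.09,-.0078,.203))))
print(np.array(wheel(f,(250,400,0,350))))
# predicted red for q=.188 at hub angle
for q in(.18,.188):print(q,proj(f,W(r,(-.11+q,-.0025-.0825*np.sin(.06),.12+.0825*np.cos(.06)))))
S2=cam("scene");T2=cam("top")
for n,A,B,roi in(('S',S,S2,(305,350,200,260)),('T',T,T2,(305,335,145,205)),('Tl',T,T2,(412,455,90,120)),('Tw',T,T2,(412,442,220,248)),('Tc',T,T2,(345,382,212,248))):
    u0,u1,v0,v1=roi;a=cv2.cvtColor(A["image"],7)[v0:v1,u0:u1].astype(np.float32);b=cv2.cvtColor(B["image"],7)[v0:v1,u0:u1].astype(np.float32)
    print(n,np.round(cv2.phaseCorrelate(a,b),2) if False else cv2.phaseCorrelate(a,b))
g=cen(mask(T2,(40,90,12),(85,255,255),(235,295,180,245)));print('block top',g,ray(T2,*g[0],.1))
E
```

```text
position: [0.5962, -0.1287, 0.0996]
force: [-0.0, 0.0, -0.2]
finger_force: 0.0
position: [0.5958, -0.1544, 0.3266]
force: [0.1, -0.8, -0.4]
finger_force: 0.0
clock: 30.7
position: [0.5964, -0.0679, 0.3245]
force: [-0.5, -0.9, 0.1]
finger_force: 0.0
yel [200 213  18  24 291] [206.20618557 224.94501718] [332.79873655  41.22314995]
red [324  45  21  25 391] [334.1  57.1]
q,th [0.18927098 0.10800623] [-0.  0.]
[0.18927098 0.10800623]
0.18 [332.13075001  70.25560132]
0.188 [332.19616262  58.88258041]
S ((0.5249109368392695, 0.0034655534706509172), 0.8864068197321009)
T ((0.1960701878530564, 0.2780595444195626), 0.8036128106382158)
Tl ((0.674221310889429, -0.11381884546311483), 0.5211517531783493)
Tw ((-0.24274084316817834, 0.03312271100170605), 0.8579267671373155)
Tc ((0.17731402705031485, 0.006902099136112838), 1.0810609582397672)
block top (array([262.3  , 210.344]), 250) [0.49634703 0.29856056 0.1       ]
```

The carriage reads q = 0.189, which is flush. The stand and bystanders show sub-pixel shifts, and the block is on the tile. I'm handing in.

```bash
python3 -c "
from workcell import bot;print(bot.job_done())"
```

```text
the job is handed in; nothing more can be done
None
```

I handed the job in at about 31 s with no verdict returned; my last checks had the glass block upright near the tile's centre, the wheel about flush on the hub (carriage at 0.189 by camera, target 0.188) with the studs through it, and the stand, laser, weight and clamp unmoved to within about 2 mm.

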